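Take down the drying stack of a re-glued book board

TASK

The glue on the wooden book board has dried, so take its pressing stack apart from the top: first put the brass weight back in the round wooden stand and the blue cloth-covered weight in the square one, then lay the glue-spotted caul flat in the white washing tray, and last lay the book board flat in its grey housing tray, between the walls. Set the weights and the board down in their places rather than dropping them, do not tip a weight over, and leave the jar of paste and the spool of brown thread where they are.

Things in the scene. Friction and masses are not known exactly. Their poses are not given: they have to be found in the camera images.
- brass_weight: Brass knob weight, 0.38 kg: an upright cylinder 36 mm in diameter and 40 mm high with a small knob (23 mm wide) on it, 58 mm high in all. It stands on one half of the caul, beside the cloth-covered weight (gap about 13 mm along the caul). Origin: centre of its underside; z up along its axis.
- cloth_weight: Steel block weight covered in dark blue cloth with a pale paper square on top, 0.40 kg, 34 x 34 x 46 mm high. It stands on the other half of the caul, its sides parallel to the caul's within about 3 degrees. Origin: centre of its underside; z up, x and y square to its sides.
- caul: Pale wooden pressing strip (caul) with a cork underside and a few glue spots, 92 mm (x) x 40 mm (y) x 16 mm high, lying flat on the middle of the book board; the two weights stand on it, about 24 mm either side of its centre along its x axis. Origin: centre of its underside; z up.
- book_board: Dark wooden board of an old book with a pale glue line and two brass catches, 124 mm (x) x 62 mm (y) x 14 mm thick (full size in the lower 12 mm, its face stepped in by 2.5 mm above that). It lies flat on a fixed cork-faced pressing base (152 x 100 mm, its top 12 mm over the bench), under the caul. Origin: centre of its underside; z up.
- round_stand: Fixed round turned wooden stand for the brass weight, 74 mm in diameter and 20 mm high, with a round recess 43 mm in diameter and 10 mm deep, green at the bottom. Origin: centre of its underside on the bench; the recess is concentric and its floor lies 10 mm above the origin.
- square_stand: Fixed square wooden stand for the cloth-covered weight, 74 x 74 x 20 mm high, brass studs at the corners, with a square recess 40 x 40 mm and 10 mm deep, green at the bottom, parallel to its sides. Origin: centre of its underside on the bench; z up, x and y parallel to its sides; the recess floor lies 10 mm above the origin.
- wash_tray: Fixed white plastic washing tray (developing dish), 164 mm (x) x 136 mm (y) x 30 mm high outside, walls 4 mm, flat floor 4 mm above the origin. Origin: centre of its underside on the bench; z up.
- housing_tray: Fixed grey archival tray lined in pale blue, made for the book board: inside 132 mm (x) x 70 mm (y), floor 6 mm above the origin, walls 6 mm thick, 12 mm high above the floor; the long walls (along x) have a 64 mm cut-out in the middle, down to the floor, for fingers. The board lies lengthwise in it, either way round. Origin: centre of its underside on the bench; z up.
- paste_jar: Bystander: closed glass jar of white paste, 62 mm in diameter and 62 mm high. Origin: centre of its underside.
- brown_thread: Bystander: wooden spool of brown thread standing on end near the bench's right edge, 33 mm in diameter and 40 mm high. Origin: centre of its underside.

How it is judged (in metres and radians):
On the way, in this order (a step that is already met when the one before it is completed fails the run):
1. the brass weight stands in the round stand and the cloth-covered weight in the square one (horizontal distance between brass_weight and round_stand below 0.008 m and z of brass_weight in the frame of round_stand below 0.013 m and horizontal distance between cloth_weight and square_stand below 0.008 m and z of cloth_weight in the frame of square_stand below 0.013 m), for 0.2 s.
2. the caul lies in the washing tray (horizontal distance between caul and wash_tray below 0.06 m and z of caul in the frame of wash_tray below 0.01 m), for 0.2 s.
3. the book board lies in its housing tray (horizontal distance between book_board and housing_tray below 0.009 m and z of book_board in the frame of housing_tray below 0.01 m), for 0.2 s.
At the end, for the whole second after the job is handed in: Weights upright on their recess floors (centres within 8 mm, height within 3 mm); caul flat, right side up, on the washing tray's floor (6 mm); book board flat, right side up, on its housing tray's floor (centre 9 mm, height 4 mm, lengthwise within 11 degrees); all at rest (all of step 1 and all of step 2 and all of step 3 and angle between each of brass_weight, cloth_weight, caul's own z axis and vertical below 0.12 rad and angle between book_board's own z axis and vertical below 0.08 rad and angle between the x axis of book_board and the x axis of housing_tray, either way round below 0.2 rad and linear speed of each of brass_weight, cloth_weight, caul, book_board below 0.02 m/s); the robot touches nothing.
It fails at once if a weight is tipped over (angle between any of brass_weight, cloth_weight's own z axis and vertical above 0.8 rad).
It fails at once if the brass weight is let go more than 20 mm above its place (horizontal distance between brass_weight and round_stand below 0.03 m and z of brass_weight in the frame of round_stand above 0.03 m and contact force between the fingers and brass_weight below 0.02 N).
It fails at once if the cloth-covered weight is let go more than 20 mm above its place (horizontal distance between cloth_weight and square_stand below 0.03 m and z of cloth_weight in the frame of square_stand above 0.03 m and contact force between the fingers and cloth_weight below 0.02 N).
It fails at once if the book board is let go more than 20 mm above its place (horizontal distance between book_board and housing_tray below 0.03 m and z of book_board in the frame of housing_tray above 0.026 m and contact force between the fingers and book_board below 0.02 N).
It fails at once if the jar of paste or the spool of brown thread is pushed more than 15 mm or knocked over (distance of any of paste_jar, brown_thread from where it was at the start of the episode above 0.015 m or angle between any of paste_jar, brown_thread's own z axis and vertical above 0.4 rad).
It also fails if it takes over 112 s, if anything falls off the work surface, if the arm or the gripper's body presses on something with over 40 N, if the wrist force passes 120 N, or if a joint passes its speed limit or range.

ROBOT

A 6-joint arm with a two-finger parallel gripper is mounted at the origin on the work surface; the furniture and walls round the work are solid. World frame = base frame: x ahead of the robot, y to its left, z up, the work surface at z = 0. Lengths are in mm, angles in degrees, forces in N, time in s.
With the tool pointing down it reaches from about 300 to 850 mm from the base axis. Payload 4.2 kg.
Tool frame: the origin (TCP) lies midway between the tips of the shut fingers; the grasp point (between the pads) lies 19 mm behind it; z points along the fingers, y is the line along which they close (so a half turn about z gives the same grasp; the last joint's range is limited). The gripper opens to 91 mm and grips with 3 to 60 N. Pads are 32 mm wide; open, the fingers measure 118 mm over their backs; the gripper's body (76 mm by 178 mm) begins 60 mm behind the grasp point.
Start: joints at [68.125, 18.312, 89.639, -0, 72.044, -1.146], TCP at [203.529, 537.791, 213.976] pointing down, gripper open.
Joint ranges: [-177.97, 177.97], [-48.28, 115.42], [12.27, 149.76], [-77.06, 257.06], [2.81, 150.46], [-146.56, 146.56]. Speed limits (degrees/s): [147.25, 147.25, 180, 180, 180, 180].

INTERFACE

Orientations are given as [roll, pitch, yaw] about the fixed x, y, z axes, in that order (R = Rz(yaw) Ry(pitch) Rx(roll)).
In Python, from workcell import env gives the robot as it stands.
- The arm moves only by the shell command python3 drive.py FILE [OPENING] [FORCE], which reads ROWS from the file FILE. ROWS is 1 to 8 rows, one to a line, with the numbers parted by commas; each row has 6 numbers: dx, dy, dz in shares of the most that a row can go, 1 being 50 mm, then a rotation vector rx, ry, rz in a scale on which 1.0 is 360 degrees; each row shifts and turns the commanded pose from where the row before left it, along the tool's axes as they then stand; what a row does not reach is not made up. A row lasts 1/10 s, in which the tool goes at most 50 mm and 8.59 degrees, less where a joint would pass 70% of its speed; a pose out of reach is approached as far as the arm can. OPENING is the finger opening in mm, set as the command begins (- or left out keeps the last). The fingers move at their own pace and stop on an object; FORCE is the grip in N (left out, the last holds). Time passes only in rows, so rows that do not move let the fingers close. It prints the time, the measured TCP pose, the force, the opening and the grip force at its end. A shift or turn number past 1, either way, is cut back to 1. Input that does not fit is refused with a message, and nothing moves.
- env.state(): the state, without advancing time (a new reading comes with each control period).
- env.grab_frame(name): name is "scene" or "top" or "wrist"; returns the picture (400x640x3 uint8, blue, green, red); there is no depth.
- env.camera_model(name): a dict with "fx", "fy", "cx", "cy" (pixels), "T" (4x4, takes a point from camera to world coordinates). Camera axes: x right, y up, looking along -z (the intrinsics and any distortion apply to the point x, -y, -z); pixel columns grow to the right and rows downward; lengths in mm; the calibration is good to about 2 mm. A picture is of the moment at which its call begins: read the wrist's pose just before it. camera_model takes no time and is no camera call; for the wrist camera it gives the pose at the moment of the call.
- env.job_done(): hands the job in; it is judged then, once.
The state is a dict: "time_s": time; "qpos": joint angles; "qvel": joint speeds; "effort": joint torques, N m; "ee_pos": TCP position; "ee_rot": TCP orientation; "force": force on the tool from outside, world axes, zero at the start; "torque": the same for the moment, N m; "gripper_width": finger opening in mm; "gripper_force": force on a finger pad.
Only numpy, scipy, OpenCV 4.12 (cv2) and the standard library are available. Lean on these libraries where they do the work, as an engineer would, in place of code of your own. Each camera call takes 0.05 s, during which the arm holds its last target. There are 200 camera calls.

## Working session

There is one attempt and no reset: what is moved stays moved. The work goes in short steps, Python scripts to look and compute and a shell command to move; the robot and the scene stay as the last step left them, time stands still between calls to the robot, and variables do not carry over. Pictures are saved under pics/ and viewed, at most 14 in all, crops included, and the job is handed in when it is done.

```bash
ls; mkdir -p pics; python3 - <<'E'
from workcell import env
import cv2,numpy as np
np.set_printoptions(precision=2,suppress=True)
for n in ("scene","top","wrist"):
    m=env.camera_model(n); print(n,m)
    cv2.imwrite(f"pics/{n}0.png",env.grab_frame(n))
print(env.state())
E
```

```text
drive.py
pics
workcell.py
scene {'fx': 378.368928860575, 'fy': 378.368928860575, 'cx': 313.0640632989416, 'cy': 202.56956252793054, 'T': array([[ -0.78,   0.45,  -0.43, 181.11],
       [ -0.63,  -0.56,   0.54, 337.8 ],
       [  0.  ,   0.69,   0.72, 685.07],
       [  0.  ,   0.  ,   0.  ,   1.  ]])}
top {'fx': 380.4740701085426, 'fy': 380.4740701085426, 'cx': 324.04257083366747, 'cy': 199.66583884750762, 'T': array([[  -0.01,    0.99,   -0.15,  395.28],
       [  -1.  ,   -0.01,    0.  , -121.98],
       [   0.  ,    0.15,    0.99,  888.46],
       [   0.  ,    0.  ,    0.  ,    1.  ]])}
wrist {'fx': 297.5353510338505, 'fy': 297.5353510338505, 'cx': 320.8391195446164, 'cy': 197.7409057401583, 'T': array([[  0.35,  -0.9 ,  -0.24, 135.5 ],
       [  0.94,   0.34,   0.09, 563.58],
       [ -0.  ,  -0.26,   0.97, 383.54],
       [  0.  ,   0.  ,   0.  ,   1.  ]])}
{'time_s': 0.15, 'qpos': array([68.12, 18.34, 89.69,  0.  , 72.04, -1.15]), 'qvel': array([-0.02, -0.09, -0.28,  0.05,  0.01, -0.05]), 'effort': array([  0.  , -41.28, -23.22,   0.07,   0.04,  -0.  ]), 'ee_pos': array([203.39, 537.44, 213.34]), 'ee_rot': array([-179.93,   -0.  ,  159.27]), 'force': array([ 0.49,  0.11, -0.22]), 'torque': array([-0.05, -0.  ,  0.04]), 'gripper_force': 0.0, 'gripper_width': 91.41640852106995}
```

View pics/scene0.png

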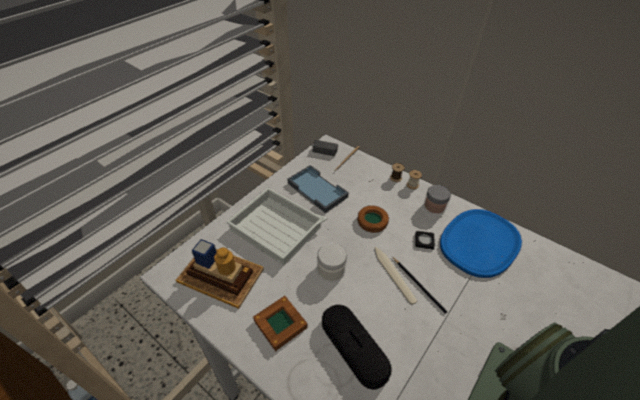

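View pics/top0.png

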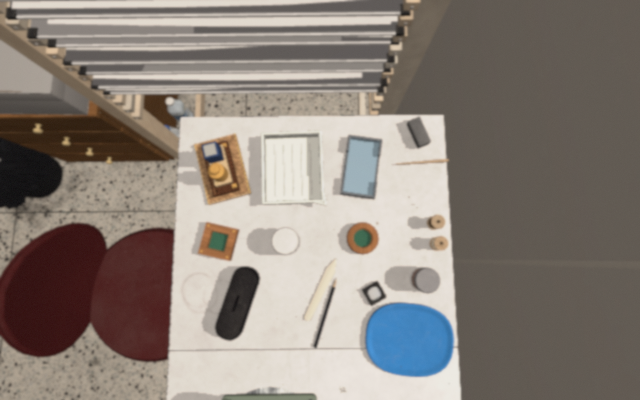

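The scene view and the top view agree. In the top view the stack is at (222,168), the washing tray at (291,168), the housing tray at (361,166), the square stand at (219,241) and the round stand at (362,238). The white paste jar is at (285,241), and the spools are at (437,222) and (439,243).

```bash
cat > h.py <<'E'
from workcell import env
import cv2,numpy as np
from scipy.spatial.transform import Rotation as R
np.set_printoptions(precision=1,suppress=True)
def ray(m,px):
    px=np.atleast_2d(px).astype(float)
    d=np.c_[(px[:,0]-m['cx'])/m['fx'],-(px[:,1]-m['cy'])/m['fy'],-np.ones(len(px))]
    return m['T'][:3,3],d@m['T'][:3,:3].T
def plane(m,px,z):
    o,d=ray(m,px); return o+d*((z-o[2])/d[:,2])[:,None]
def tri(obs):  # [(m,px),...] -> least-squares point and rms
    A=np.zeros((3,3));b=np.zeros(3);L=[]
    for m,p in obs:
        o,d=ray(m,p);d=d[0]/np.linalg.norm(d);P=np.eye(3)-np.outer(d,d);A+=P;b+=P@o;L.append((P,o))
    x=np.linalg.solve(A,b);return x,np.sqrt(np.mean([np.sum((P@(x-o))**2) for P,o in L]))
def tool(target,yaw=None):  # displacement in tool axes from measured pose
    s=env.state();r=R.from_euler('xyz',s['ee_rot'],degrees=True)
    return r.inv().apply(np.array(target)-s['ee_pos'])
def snap(n,name):
    m=env.camera_model(n);f=env.grab_frame(n);cv2.imwrite(f'pics/{name}.png',f);np.savez(f'pics/{name}.npz',**m);return m,f
def load(name): return dict(np.load(f'pics/{name}.npz')),cv2.imread(f'pics/{name}.png')
E
python3 - <<'E'
from h import *
m=env.camera_model('top');s=env.camera_model('scene')
P=dict(stack=((222,168),(222,263),30),wash=((291,168),(276,225),10),hous=((361,166),(318,188),10),sq=((219,241),(281,321),15),rnd=((362,238),(374,218),15),jar=((285,241),(331,262),50),th1=((437,222),(397,173),30),th2=((439,243),(414,179),30))
for k,(a,b,z) in P.items(): print(k,plane(m,a,z)[0],tri([(m,a),(s,b)]))
E
```

```text
stack [604.3 110.5  30. ] (array([602.1, 107.8,  40.9]), np.float64(0.4734069430067397))
wash [607.6 -47.3  10. ] (array([603.7, -49.2,  16. ]), np.float64(2.717707728857712))
hous [ 610.7 -213.1   10. ] (array([ 609.6, -214.6,    6. ]), np.float64(2.339431590850852))
sq [437.1 116.2  15. ] (array([436.5, 116.8,  10.8]), np.float64(0.9434890751001611))
rnd [ 440.5 -210.6   15. ] (array([ 438.8, -211.6,   13.2]), np.float64(2.0206941797088107))
jar [433.9 -38.   50. ] (array([434. , -36.8,  34. ]), np.float64(0.7724345228821845))
th1 [ 474.1 -379.8   30. ] (array([ 475.2, -385. ,   13.3]), np.float64(0.4732141738417241))
th2 [ 426.8 -381.6   30. ] (array([ 426.5, -385. ,   19.9]), np.float64(0.6787163341585322))
```

The rows are not in the units I measure in: shifts go in shares of 50 mm and turns go in shares of 360 degrees. I convert before sending: -39 mm is -0.78, -28 mm is -0.56, -7 degrees / 360 = -0.0194.

```bash
echo '0,0,0,0,0,-0.0194
0,0,0,0,0,-0.0194
0,0,0,0,0,-0.0186
-0.56,-0.78,0,0,0,0
-0.56,-0.78,0,0,0,0
-0.56,-0.78,0,0,0,0
-0.56,-0.78,0,0,0,0
-0.56,-0.78,0,0,0,0' > mv.in && python3 drive.py mv.in; echo '-0.56,-0.78,0,0,0,0
-0.56,-0.78,0,0,0,0
-0.56,-0.78,0,0,0,0
-0.56,-0.78,0,0,0,0
-0.56,-0.78,0,0,0,0
-0.56,-0.78,0,0,0,0
-0.56,-0.78,0,0,0,0
0,0,0,0,0,0' > mv.in && python3 drive.py mv.in ; python3 -c "
from h import *
snap('wrist','w1')"
```

```text
time_s: 0.95
ee_pos: [344.0, 341.0, 213.8]
ee_rot: [-180.0, 0.0, -180.0]
force: [0.6, 0.0, 0.2]
gripper_width: 91.3
gripper_force: 0.0
time_s: 1.75
ee_pos: [542.1, 65.2, 213.3]
ee_rot: [-179.9, 0.1, 179.6]
force: [-0.4, -0.2, -0.7]
gripper_width: 91.1
gripper_force: 0.0
```

View pics/w1.png

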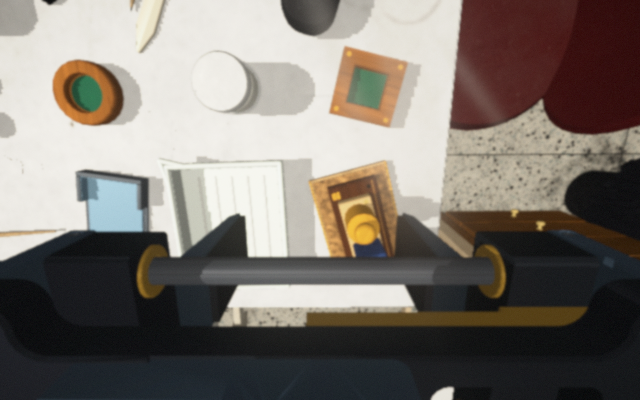

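The wrist view shows the round stand at (88,92), the jar at (222,82), the square stand at (369,87), the housing tray at (115,205) and the washing tray at (225,215). The stack is at (358,215) and partly behind the gripper, so I'll shift forward for a second and third view.

Scaled: -29 mm is -0.58, -25 mm is -0.5.

```bash
echo '-0.58,-0.4,0,0,0,0
-0.58,-0.5,0,0,0,0
0,0,0,0,0,0
0,0,0,0,0,0' > mv.in && python3 drive.py mv.in; python3 -c "
from h import *
snap('wrist','w2')"; echo '-0.5,-0.8,0,0,0,0
-0.5,-0.8,0,0,0,0
0,-0.8,0,0,0,0
0,0,0,0,0,0
0,0,0,0,0,0' > mv.in && python3 drive.py mv.in; python3 -c "
from h import *
snap('wrist','w3')
a=cv2.imread('pics/w2.png')[:240];b=cv2.imread('pics/w3.png')[:240]
cv2.imwrite('pics/w23.png',np.vstack([a,b]))"
```

```text
time_s: 2.2
ee_pos: [596.5, 25.5, 213.3]
ee_rot: [180.0, -0.1, 180.0]
force: [-0.1, -0.4, -0.7]
gripper_width: 91.3
gripper_force: 0.0
time_s: 2.75
ee_pos: [646.3, -94.6, 213.9]
ee_rot: [179.9, -0.1, 179.9]
force: [-0.7, 0.7, -1.1]
gripper_width: 91.4
gripper_force: 0.0
```

View pics/w23.png

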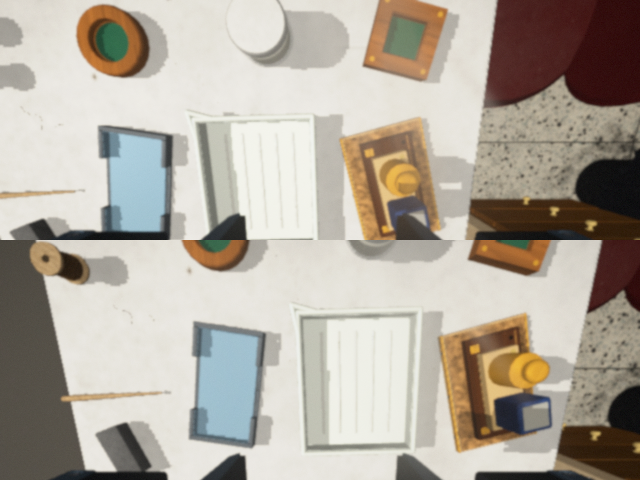

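The upper half (w2) has the round stand at (112,41), the square stand at (405,38) and the stack at (392,180). In the lower half (w3) the housing tray is at (228,145), the washing tray at (358,140) and the stack at (500,140). Next I'll put the camera nearly overhead of the stands and the stack, for views almost free of parallax.

Scaled: 34 mm is 0.68, 33 mm is 0.66.

```bash
S='python3 -c'; snapit(){ python3 -c "
from h import *
snap('wrist','$1')"; }
echo '0.68,-0.58,0,0,0,0
0.66,-0.58,0,0,0,0
0.66,-0.58,0,0,0,0
0.66,-0.58,0,0,0,0
0,0,0,0,0,0
0,0,0,0,0,0' > mv.in && python3 drive.py mv.in | sed -n 2,3p; snapit r
echo '0,0.96,0,0,0,0
0,0.96,0,0,0,0
0,0.96,0,0,0,0
0,0.96,0,0,0,0
0,0.96,0,0,0,0
0,0.96,0,0,0,0
0,0.82,0,0,0,0
0,0,0,0,0,0' > mv.in && python3 drive.py mv.in| sed -n 2,3p;echo '0,0,0,0,0,0' > mv.in && python3 drive.py mv.in>/dev/null; snapit s
echo '-0.8,0,0,0,0,0
-0.8,0,0,0,0,0
-0.8,0,0,0,0,0
-0.8,0,0,0,0,0
0,0,0,0,0,0
0,0,0,0,0,0' > mv.in && python3 drive.py mv.in| sed -n 2,3p; snapit k1
echo '0,-0.8,0,0,0,0
0,-0.8,0,0,0,0
0,0,0,0,0,0
0,0,0,0,0,0' > mv.in && python3 drive.py mv.in| sed -n 2,3p; snapit k2
python3 - <<'E'
import cv2,numpy as np
r=lambda n,x,y:cv2.resize(cv2.imread(f'pics/{n}.png')[y:y+150,x:x+200],None,fx=2,fy=2)
cv2.imwrite('pics/mos.png',np.vstack([np.hstack([r('r',220,50),r('s',220,50)]),np.hstack([r('k1',220,50),r('k2',280,50)])]))
E
```

```text
ee_pos: [513.9, -210.1, 214.7]
ee_rot: [180.0, 0.1, 180.0]
ee_pos: [514.1, 124.1, 213.8]
ee_rot: [179.9, 0.0, -179.6]
ee_pos: [674.4, 116.2, 212.8]
ee_rot: [-180.0, -0.1, 179.9]
ee_pos: [673.1, 36.7, 214.9]
ee_rot: [180.0, 0.0, 179.9]
```

View pics/mos.png

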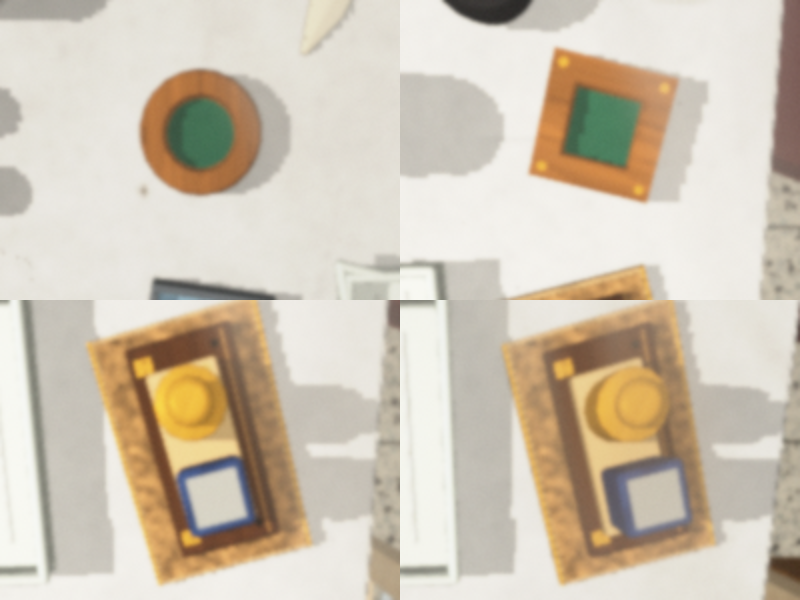

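Crops of the new views. In r the round stand is at (320,116). In s the square stand is at (322,113), with all four studs clear. In k1 the brass knob is at (313,101) and the cloth weight's paper square at (327,149). In k2 they are at (400,102) and (409,147).

```bash
cat > meas.py <<'E'
from h import *
def big(mask):
    c,_=cv2.findContours(mask.astype(np.uint8),cv2.RETR_EXTERNAL,cv2.CHAIN_APPROX_NONE);return max(c,key=cv2.contourArea)
def roi(f,x,y,w,h):
    g=np.zeros(f.shape[:2],bool);g[y:y+h,x:x+w]=1;return g
def hsv(f): 
    a=cv2.cvtColor(f,cv2.COLOR_BGR2HSV).astype(int);return a[...,0],a[...,1],a[...,2]
def rect(m,c,z):
    p=plane(m,c.reshape(-1,2),z)[:,:2].astype(np.float32);return cv2.minAreaRect(p)
E
python3 - <<'E'
from meas import *
# round
obs=[]
for n,R_ in (('r',(270,70,100,90)),('w2',(60,0,100,85)),('w1',(45,45,85,85))):
    m,f=load(n);H,S,V=hsv(f);mk=roi(f,*R_)&(S>90);c=big(mk);e=cv2.fitEllipse(c);obs.append((m,e[0]))
    print(n,cv2.contourArea(c),e,plane(m,e[0],20)[0])
    if n=='r':print(cv2.minEnclosingCircle(plane(m,c.reshape(-1,2),20)[:,:2].astype(np.float32)))
print(tri(obs),tri(obs[:2]))
# square
for n,R_ in (('s',(280,70,85,85)),('w1',(325,40,90,90)),('w2',(358,0,95,85))):
    m,f=load(n);H,S,V=hsv(f);c=big(roi(f,*R_)&(S>90));print(n,rect(m,c,20))
    st=roi(f,*R_)&(S>100)&(V>205)&(H>17)
    k,_,s_,ce=cv2.connectedComponentsWithStats(st.astype(np.uint8));print([ (a[4],b) for a,b in zip(s_[1:],ce[1:]) if a[4]>3])
# cloth
obs=[]
for n,R_ in (('k1',(305,125,50,50)),('k2',(378,125,55,50))):
    m,f=load(n);H,S,V=hsv(f);c=big(roi(f,*R_)&(S<60)&(V>120));M=cv2.moments(c);p=(M['m10']/M['m00'],M['m01']/M['m00']);obs.append((m,p));print(n,p,rect(m,c,88))
print('cloth',tri(obs))
a,b=load('k1')[0],load('k2')[0]
print('knob',tri([(a,(313.5,101)),(b,(400.5,102))]))
E
```

```text
r 2805.5 ((319.62103271484375, 115.76667785644531), (58.34347152709961, 61.252960205078125), 171.5600128173828) [ 437.8 -211.1   20. ]
((438.6748046875, -210.7271728515625), 35.49242401123047)
w2 3842.5 ((111.82390594482422, 40.727935791015625), (62.17564392089844, 78.70392608642578), 134.70822143554688) [ 439.5 -205.9   20. ]
w1 3435.0 ((86.99503326416016, 92.45319366455078), (59.11351776123047, 73.96800994873047), 124.84439849853516) [ 438.4 -204.8   20. ]
(array([ 437.7, -211.1,   11.8]), np.float64(0.09259771179344119)) (array([ 437.7, -211.1,   12. ]), np.float64(0.06895294812806707))
s ((434.78924560546875, 119.59237670898438), (72.7546615600586, 72.738037109375), 76.70445251464844)
[(np.int32(20), array([301.2,  80.5])), (np.int32(12), array([351.8,  93.7])), (np.int32(15), array([290.4, 132.6])), (np.int32(14), array([338.7, 144.5]))]
w1 ((435.0460510253906, 119.2902603149414), (72.50829315185547, 72.69241333007812), 76.55978393554688)
[(np.int32(14), array([348.5,  53.3])), (np.int32(10), array([400. ,  66.8])), (np.int32(14), array([335.6, 108. ])), (np.int32(10), array([385. , 119.8]))]
w2 ((436.2322998046875, 118.59395599365234), (74.23401641845703, 75.82754516601562), 76.16453552246094)
[(np.int32(4), array([387. ,   0.2])), (np.int32(17), array([439.8,  13.9])), (np.int32(15), array([371.5,  58.1])), (np.int32(8), array([422.5,  71.4]))]
k1 (327.8182920912178, 148.50582241630278) ((629.7161254882812, 123.37213134765625), (26.535911560058594, 26.829795837402344), 13.954974174499512)
k2 (407.16209931904996, 149.41421690749044) ((629.9852905273438, 123.1201400756836), (33.47024154663086, 33.09952926635742), 15.47835636138916)
cloth (array([629.9, 123.5,  85.6]), np.float64(0.18854657274861344))
knob (array([585.7, 110.1, 100.5]), np.float64(0.00564092452697613))
```

Scaled: -7 degrees / 360 = -0.0194.

```bash
echo '0,0,0,0,0,-0.0194
0,0,0,0,0,-0.0194
0,0,0,0,0,0' > mv.in && python3 drive.py mv.in | sed -n 2,3p; python3 - <<'E'
from meas import *
a,b=load('s')[0],load('w1')[0]
print('stud',tri([(a,(320.5,112.8)),(b,(367.3,87.0))]), plane(a,(320.5,112.8),20))
for n,R_ in (('k1',(255,40,130,160)),('k2',(320,40,130,160))):
    m,f=load(n);H,S,V=hsv(f);c=big(roi(f,*R_)&(S>80));print('base',rect(m,c,12))
    c=big(roi(f,*R_)&(S>80)&(V<100)&(H<20));print('board?',rect(m,c,26),cv2.contourArea(c))
print(tool((585.7,110.1,57)))
E
```

```text
ee_pos: [673.8, 38.9, 214.3]
ee_rot: [180.0, 0.0, -166.0]
stud (array([434.4, 119.4,  19.3]), np.float64(0.028577177526102338)) [[434.4 119.4  20. ]]
base ((606.735595703125, 117.20636749267578), (149.2539825439453, 101.28707885742188), 15.011611938476562)
board? ((626.8253784179688, 146.24801635742188), (52.62666702270508, 6.581374645233154), 9.007833480834961) 43.5
base ((606.885986328125, 116.5349349975586), (148.7548828125, 101.53901672363281), 15.031351089477539)Traceback (most recent call last):
  File "<stdin>", line 6, in <module>
  File "meas.py", line 3, in big
    c,_=cv2.findContours(mask.astype(np.uint8),cv2.RETR_EXTERNAL,cv2.CHAIN_APPROX_NONE);return max(c,key=cv2.contourArea)
                                                                                               ~~~^^^^^^^^^^^^^^^^^^^^^^^
ValueError: max() iterable argument is empty
```

Scaled: 30 mm is 0.6, 25 mm is 0.5.

```bash
echo '0.46,0.6,0,0,0,0
0.46,0.6,0,0,0,0
0.44,0.6,0,0,0,0
0,0,0.5,0,0,0
0,0,0.5,0,0,0
0,0,0,0,0,0
0,0,0,0,0,0' > mv.in && python3 drive.py mv.in | sed -n 2,3p; python3 -c "
from h import *
print(tool((585.7,110.1,57)))"
```

```text
ee_pos: [586.5, 109.0, 164.3]
ee_rot: [180.0, -0.0, -166.1]
[  0.5   1.2 107.3]
```

Scaled: 30 mm is 0.6, 25 mm is 0.5.

```bash
echo '0.01,0.02,0.6,0,0,0
0,0,0.6,0,0,0
0,0,0.5,0,0,0
0,0,0.3,0,0,0
0,0,0.14,0,0,0
0,0,0,0,0,0' > mv.in && python3 drive.py mv.in ; echo '0,0,0,0,0,0
0,0,0,0,0,0
0,0,0,0,0,0
0,0,0,0,0,0
0,0,0,0,0,0
0,0,0,0,0,0
0,0,0,0,0,0
0,0,0,0,0,0' > mv.in && python3 drive.py mv.in 0 20
```

```text
time_s: 7.1
ee_pos: [586.4, 109.4, 57.3]
ee_rot: [180.0, 0.0, -166.1]
force: [0.3, 0.1, 0.6]
gripper_width: 91.3
gripper_force: 0.0
time_s: 7.9
ee_pos: [585.7, 109.7, 57.0]
ee_rot: [180.0, 0.0, -166.0]
force: [0.3, 1.2, -0.0]
gripper_width: 35.1
gripper_force: 20.0
```

Scaled: -31 mm is -0.62, -25 mm is -0.5.

```bash
echo '0,0,-0.2,0,0,0
0,0,-0.5,0,0,0
0,0,-0.5,0,0,0
0,0,-0.2,0,0,0
0.5,-0.62,0,0,0,0
0.5,-0.62,0,0,0,0
0.5,-0.62,0,0,0,0
0.5,-0.62,0,0,0,0' > mv.in && python3 drive.py mv.in ; echo '0.5,-0.62,0,0,0,0
0.5,-0.62,0,0,0,0
0.5,-0.62,0,0,0,0
0.5,-0.62,0,0,0,0
0.42,-0.54,0,0,0,0
0,0,0,0,0,0
0,0,0,0,0,0' > mv.in && python3 drive.py mv.in;python3 -c "
from h import *
print(tool((438.2,-211,25)));print(env.state()['qpos'])"
```

```text
time_s: 8.7
ee_pos: [517.3, -36.4, 126.4]
ee_rot: [180.0, -0.1, -166.0]
force: [0.5, -0.2, -3.6]
gripper_width: 35.1
gripper_force: 20.0
time_s: 9.4
ee_pos: [437.1, -211.1, 126.5]
ee_rot: [179.9, -0.0, -166.2]
force: [0.0, 0.1, -4.0]
gripper_width: 35.5
gripper_force: 20.0
[ -1.1  -0.2 101.5]
[ -27.2   14.8  108.5    0.    56.7 -131. ]
```

Scaled: 30 mm is 0.6, 20 mm is 0.4.

```bash
echo '-0.02,0,0.6,0,0,0
0,0,0.6,0,0,0
0,0,0.4,0,0,0
0,0,0,0,0,0
0,0,0,0,0,0' > mv.in && python3 drive.py mv.in;python3 -c "
from h import *
print(tool((438.2,-211,25)))
f=[env.grab_frame(n) for n in ('wrist','scene','top')]
cv2.imwrite('pics/b1.png',np.vstack([cv2.resize(f[0][100:300,170:470],(600,400))]))"; echo '0,0,0.16,0,0,0
0,0,0.1,0,0,0
0,0,0.06,0,0,0
0,0,0,0,0,0' > mv.in && python3 drive.py mv.in
```

```text
time_s: 9.9
ee_pos: [439.3, -209.9, 47.1]
ee_rot: [180.0, -0.0, -165.9]
force: [0.6, -0.5, -3.9]
gripper_width: 35.5
gripper_force: 20.0
[ 1.4 -0.8 22.1]
time_s: 10.45
ee_pos: [438.3, -210.5, 30.4]
ee_rot: [179.9, -0.1, -166.0]
force: [0.2, -0.2, -4.5]
gripper_width: 35.3
gripper_force: 20.0
```

Scaled: 2 mm is 0.04, 1 mm is 0.02.

```bash
echo '0,0,0.04,0,0,0
0,0,0.04,0,0,0
0,0,0.02,0,0,0
0,0,0,0,0,0
0,0,0,0,0,0' > mv.in && python3 drive.py mv.in
```

```text
time_s: 10.95
ee_pos: [438.8, -210.7, 26.0]
ee_rot: [180.0, 0.0, -166.0]
force: [-0.2, -0.3, -4.0]
gripper_width: 35.1
gripper_force: 20.0
```

Scaled: 0.7 mm is 0.014, 0.5 mm is 0.01.

```bash
echo '0,0,0.014,0,0,0
0,0,0.01,0,0,0
0,0,0,0,0,0' > mv.in && python3 drive.py mv.in; echo '0,0,0.01,0,0,0
0,0,0.01,0,0,0
0,0,0,0,0,0' > mv.in && python3 drive.py mv.in
```

```text
time_s: 11.25
ee_pos: [438.9, -210.7, 25.0]
ee_rot: [-180.0, 0.0, -166.0]
force: [-1.0, 0.1, -0.6]
gripper_width: 35.5
gripper_force: 20.0
time_s: 11.55
ee_pos: [438.9, -210.7, 24.9]
ee_rot: [-180.0, 0.0, -166.0]
force: [-2.9, 0.9, 8.8]
gripper_width: 35.1
gripper_force: 20.0
```

Scaled: -40 mm is -0.8, -30 mm is -0.6.

```bash
echo '0,0,0,0,0,0
0,0,0,0,0,0
0,0,0,0,0,0
0,0,0,0,0,0' > mv.in && python3 drive.py mv.in 60|sed -n '5,6p'; echo '0,0,-0.2,0,0,0
0,0,-0.6,0,0,0
0,0,-0.8,0,0,0
0,0,-0.8,0,0,0
-0.6,0.6,-0.4,0,0,0
-0.6,0.6,0,0,0,0
0,0,0,0,0,0' > mv.in && python3 drive.py mv.in 91|sed -n 2,3p;python3 -c "
from h import *
m,f=snap('wrist','b2')
p=np.array([[438,-211,68,1.]])@np.linalg.inv(m['T']).T
u=int(m['cx']-m['fx']*p[0,0]/p[0,2]);v=int(m['cy']+m['fy']*p[0,1]/p[0,2]);print(u,v)
cv2.imwrite('pics/b2c.png',cv2.resize(f[max(0,v-60):v+60,max(u-80,0):u+80],None,fx=3,fy=3))"
```

```text
gripper_width: 59.9
gripper_force: 0.0
ee_pos: [484.9, -135.0, 165.4]
ee_rot: [-180.0, 0.2, -165.8]
249 128
```

View pics/b2c.png

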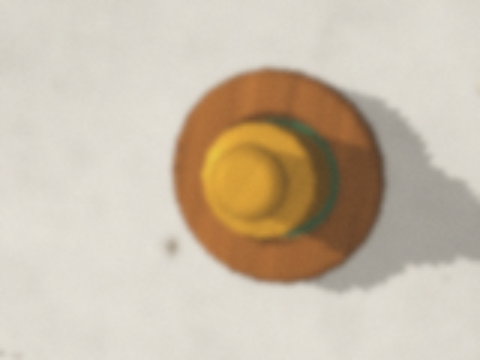

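The crop shows the brass weight upright inside the round stand's recess, knob at crop (245,182), with green showing to its right. Now the cloth weight.

Scaled: 31 mm is 0.62, 30 mm is 0.6.

```bash
echo '-0.58,0.62,0,0,0,0
-0.58,0.62,0,0,0,0
-0.58,0.62,0,0,0,0
-0.58,0.62,0,0,0,0
-0.58,0.62,0,0,0,0
-0.58,0.6,0,0,0,0
-0.58,0.6,0,0,0,0
0,0,0,0,0,0' > mv.in && python3 drive.py mv.in |sed -n 2,3p; echo '0,0,0,0,0,0' > mv.in && python3 drive.py mv.in;python3 -c "
from h import *
print(tool((629.9,123.5,58)))"
```

```text
ee_pos: [629.3, 122.6, 162.9]
ee_rot: [179.9, 0.1, -165.9]
time_s: 13.6
ee_pos: [627.1, 119.0, 163.0]
ee_rot: [-180.0, -0.1, -166.0]
force: [1.0, -0.3, 0.1]
gripper_width: 91.0
gripper_force: 0.0
[ -4.    3.8 105. ]
```

Scaled: 30 mm is 0.6, 25 mm is 0.5.

```bash
echo '-0.08,0.08,0.6,0,0,0
0,0,0.6,0,0,0
0,0,0.5,0,0,0
0,0,0.3,0,0,0
0,0,0.1,0,0,0
0,0,0,0,0,0
0,0,0,0,0,0' > mv.in && python3 drive.py mv.in |sed -n 2,4p; echo '0,0,0,0,0,0
0,0,0,0,0,0
0,0,0,0,0,0
0,0,0,0,0,0
0,0,0,0,0,0
0,0,0,0,0,0
0,0,0,0,0,0
0,0,0,0,0,0' > mv.in && python3 drive.py mv.in 0 20
```

```text
ee_pos: [631.0, 123.8, 59.9]
ee_rot: [-180.0, 0.1, -166.1]
force: [-0.5, 0.6, 0.5]
time_s: 15.1
ee_pos: [630.6, 124.2, 58.8]
ee_rot: [-180.0, 0.0, -166.0]
force: [0.8, -0.6, 0.8]
gripper_width: 33.8
gripper_force: 20.0
```

Scaled: -25 mm is -0.5, -20 mm is -0.4, 7 degrees / 360 = 0.0194.

```bash
echo '0,0,-0.2,0,0,0
0,0,-0.5,0,0,0
0,0,-0.4,0,0,0
0,0,0,0,0,0.0194
0,0,0,0,0,0.0194
0,0,0,0,0,0.0194
0,0,0,0,0,0.0175
0,0,0,0,0,0' > mv.in && python3 drive.py mv.in |sed -n 2,6p; echo '0.76,-0.2,0,0,0,0
0.76,-0.2,0,0,0,0
0.76,-0.2,0,0,0,0
0.76,-0.2,0,0,0,0
0.74,-0.2,0,0,0,0
0,0,0,0,0,0
0,0,0,0,0,0
0,0,0,0,0,0' > mv.in && python3 drive.py mv.in|sed -n 2,6p;python3 -c "
from h import *
print(tool((435.4,119.2,26.8)))"
```

```text
ee_pos: [630.0, 124.7, 113.6]
ee_rot: [-180.0, -0.1, 166.7]
force: [-0.1, 0.7, -4.0]
gripper_width: 33.8
gripper_force: 20.0
ee_pos: [436.4, 119.8, 114.3]
ee_rot: [179.9, 0.1, 166.7]
force: [0.7, 0.6, -4.2]
gripper_width: 33.8
gripper_force: 20.0
[ 1.  -0.9 87.5]
```

Scaled: 25 mm is 0.5, 15 mm is 0.3.

```bash
echo '0.02,-0.02,0.5,0,0,0
0,0,0.5,0,0,0
0,0,0.3,0,0,0
0,0,0,0,0,0
0,0,0,0,0,0' > mv.in && python3 drive.py mv.in|sed -n 2,4p; echo '0,0,0.1,0,0,0
0,0,0.1,0,0,0
0,0,0.1,0,0,0
0,0,0,0,0,0
0,0,0,0,0,0' > mv.in && python3 drive.py mv.in;python3 -c "
from h import *
print(tool((435.4,119.2,26.8)))"
```

```text
ee_pos: [435.0, 118.9, 48.9]
ee_rot: [180.0, 0.0, 166.7]
force: [0.3, -0.1, -3.5]
time_s: 17.7
ee_pos: [433.8, 118.7, 33.7]
ee_rot: [180.0, -0.0, 166.7]
force: [0.3, -0.5, -3.5]
gripper_width: 34.0
gripper_force: 20.0
[-1.5  0.8  6.9]
```

Scaled: 3 mm is 0.06, 2 mm is 0.04.

```bash
echo '-0.01,0.01,0.06,0,0,0
0,0,0.04,0,0,0
0,0,0.02,0,0,0
0,0,0,0,0,0' > mv.in && python3 drive.py mv.in|sed -n 2,4p; echo '0,0,0.016,0,0,0
0,0,0.008,0,0,0
0,0,0,0,0,0
0,0,0,0,0,0' > mv.in && python3 drive.py mv.in
```

```text
ee_pos: [434.3, 119.1, 27.6]
ee_rot: [-180.0, -0.0, 166.7]
force: [-1.2, -0.6, -3.9]
time_s: 18.5
ee_pos: [434.5, 119.1, 26.7]
ee_rot: [180.0, 0.0, 166.7]
force: [-0.2, -0.1, -1.9]
gripper_width: 33.9
gripper_force: 20.0
```

Scaled: 0.4 mm is 0.008.

```bash
echo '0,0,0.008,0,0,0
0,0,0,0,0,0' > mv.in && python3 drive.py mv.in |sed -n 4p; echo '0,0,0,0,0,0
0,0,0,0,0,0
0,0,0,0,0,0
0,0,0,0,0,0' > mv.in && python3 drive.py mv.in 60|sed -n '5,6p'; echo '0,0,-0.2,0,0,0
0,0,-0.6,0,0,0
0,0,-0.8,0,0,0
0,0,-0.9,0,0,0
0,0,-0.5,0,0,-0.0194
0,0,0,0,0,-0.0194
0,0,0,0,0,-0.0194
0,0,0,0,0,-0.0189' > mv.in && python3 drive.py mv.in 91|sed -n 2,3p; echo '-0.9,-0.3,0,0,0,0
-0.9,-0.3,0,0,0,0
0,0,0,0,0,0' > mv.in && python3 drive.py mv.in|sed -n 2p; python3 -c "
from h import *
snap('wrist','c1')"; echo '-0.9,-0.3,0,0,0,0
-0.9,-0.3,0,0,0,0
-0.9,-0.3,0,0,0,0
0,0,0,0,0,0
0,0,0,0,0,0' > mv.in && python3 drive.py mv.in|sed -n 2p;  python3 -c "
from h import *
m,f=snap('wrist','c2');g=load('c1')[1]
cv2.imwrite('pics/c12.png',np.vstack([g[:230],f[:260]]))"
```

```text
force: [-1.9, -0.5, 5.3]
gripper_width: 59.6
gripper_force: 0.0
ee_pos: [434.4, 119.1, 177.2]
ee_rot: [180.0, 0.1, -165.2]
ee_pos: [534.4, 112.4, 176.4]
ee_pos: [670.1, 102.7, 175.5]
```

View pics/c12.png

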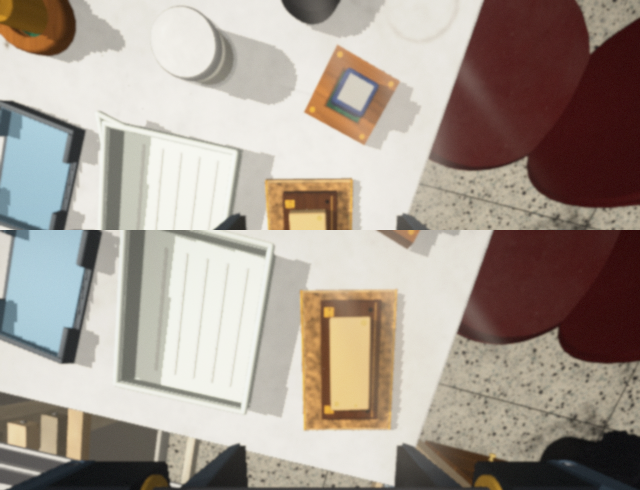

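The top half shows the cloth weight seated in the square stand at (354,93). The lower half shows the bare caul at (349,358), which is c2 pixel (349,128), on the board. I'll take a second view, then fit the caul, board and trays.

Scaled: -40 mm is -0.8.

```bash
echo '0,-0.8,0,0,0,0
0,-0.8,0,0,0,0
0,0,0,0,0,0
0,0,0,0,0,0' > mv.in && python3 drive.py mv.in|sed -n 2p; python3 - <<'E'
from meas import *
snap('wrist','c3')
obs={}
for n,R_ in (('c2',(290,50,120,155)),('c3',(370,50,150,155))):
    m,f=load(n);H,S,V=hsv(f);g=roi(f,*R_)
    base=cv2.fillPoly(np.zeros(f.shape[:2],np.uint8),[big(g&(S>80))],1).astype(bool)
    cv2.imwrite(f'pics/{n}crop.png',cv2.resize(f[R_[1]:R_[1]+R_[3],R_[0]:R_[0]+R_[2]],None,fx=3,fy=3))
    x,y=(349,128) if n=='c2' else (435,128)
    print(n,'caul hsv',H[y,x],S[y,x],V[y,x])
    mk=base&(V>170)&(abs(S-S[y,x])<45)&(H>13)
    c=big(cv2.morphologyEx(mk.astype(np.uint8),cv2.MORPH_OPEN,np.ones((5,5))))
    r=cv2.minAreaRect(c.astype(np.float32));obs.setdefault('caul',[]).append((m,r[0]));print('caul',r,rect(m,c,42))
    d=base&(V<135);d=cv2.morphologyEx(d.astype(np.uint8),cv2.MORPH_CLOSE,np.ones((3,3)));d[cv2.fillPoly(np.zeros_like(d),[c],1)>0]=1
    c=big(d);print('board',rect(m,c,24))
    r=cv2.minAreaRect(c.astype(np.float32));obs.setdefault('board',[]).append((m,r[0]))
for k in obs: print(k,tri(obs[k]))
E
```

```text
ee_pos: [689.5, 25.0, 177.1]
c2 caul hsv 20 102 234
caul ((349.0, 133.0), (92.0, 40.0), 90.0) ((606.9925537109375, 116.47174835205078), (90.81432342529297, 39.652400970458984), 15.707366943359375)
board ((604.7405395507812, 119.11979675292969), (122.7947006225586, 64.99664306640625), 14.463462829589844)
c3 caul hsv 19 105 226
caul ((427.7532958984375, 133.04827880859375), (42.04191589355469, 94.75424194335938), 3.66778826713562) ((607.19482421875, 115.37690734863281), (90.7091064453125, 42.17510986328125), 14.887682914733887)
board ((603.6431274414062, 120.91891479492188), (122.25344848632812, 72.40872955322266), 14.482309341430664)
caul (array([605.4, 116. ,  39.3]), np.float64(0.04236241421961356))
board (array([601.5, 117.4,  34.5]), np.float64(0.19796025866904846))
```

```bash
python3 -c "
from h import *
print(tool((607,116.2,29)), env.state()['ee_rot'])
m,f=load('w3');print(plane(m,[(298,68),(419,69),(303,213),(414,212)],30))"
```

```text
[ 57.4 108.  148.1] [ 179.9   -0.  -165.5]
[[ 519.  -119.1   30. ]
 [ 520.1   14.7   30. ]
 [ 686.9 -116.2   30. ]
 [ 685.7   22.3   30. ]]
```

Scaled: 40 mm is 0.8, 36 mm is 0.72.

```bash
echo '0.38,0.72,0,0,0,0
0.38,0.72,0,0,0,0
0.38,0.72,0,0,0,0
0,0,0.8,0,0,0
0,0,0.8,0,0,0
0,0,0.6,0,0,0
0,0,0,0,0,0' > mv.in && python3 drive.py mv.in |sed -n 2,3p;echo '0,0,0.3,0,0,0
0,0,0.2,0,0,0
0,0,0,0,0,0
0,0,0,0,0,0' > mv.in && python3 drive.py mv.in |sed -n 2,4p; python3 -c "
from h import *
print(tool((607,116.2,29)))"
```

```text
ee_pos: [604.3, 116.5, 62.5]
ee_rot: [179.9, -0.5, -165.4]
ee_pos: [609.3, 115.9, 42.3]
ee_rot: [180.0, 0.1, -165.5]
force: [0.3, 0.4, 0.3]
[ 2.1  0.8 13.3]
```

Scaled: 6 mm is 0.12, 4 mm is 0.08.

```bash
echo '0.02,0.01,0.12,0,0,0
0.02,0,0.08,0,0,0
0,0,0.06,0,0,0
0,0,0,0,0,0
0,0,0,0,0,0' > mv.in && python3 drive.py mv.in |sed -n 2,4p; echo '0,0,0,0,0,0
0,0,0,0,0,0
0,0,0,0,0,0
0,0,0,0,0,0
0,0,0,0,0,0
0,0,0,0,0,0
0,0,0,0,0,0' > mv.in && python3 drive.py mv.in 0 25
```

```text
ee_pos: [606.8, 115.5, 28.1]
ee_rot: [180.0, -0.0, -165.5]
force: [0.5, 0.2, 0.2]
time_s: 23.55
ee_pos: [606.8, 115.6, 28.2]
ee_rot: [180.0, 0.0, -165.5]
force: [-0.1, 0.1, -0.1]
gripper_width: 39.7
gripper_force: 24.9
```

Scaled: -22 mm is -0.44, -20 mm is -0.4, 7.5 degrees / 360 = 0.0208.

```bash
echo '0,0,-0.16,0,0,0
0,0,-0.4,0,0,0
0,0,-0.44,0,0,0
0,0,0,0,0,0.0194
0,0,0,0,0,0.0208
0,0,0,0,0,0' > mv.in && python3 drive.py mv.in |sed -n 2,6p; echo '0.02,-0.84,0,0,0,0
0.02,-0.82,0,0,0,0
0.02,-0.82,0,0,0,0
0.02,-0.82,0,0,0,0
0,0,0.4,0,0,0
0,0,0.4,0,0,0
0,0,0.2,0,0,0
0,0,0,0,0,0' > mv.in && python3 drive.py mv.in|sed -n 2,6p
```

```text
ee_pos: [606.9, 115.6, 78.9]
ee_rot: [180.0, 0.0, 180.0]
force: [0.3, -0.2, -1.3]
gripper_width: 39.7
gripper_force: 24.9
ee_pos: [601.6, -49.2, 26.8]
ee_rot: [180.0, -0.2, -179.9]
force: [0.1, -0.1, -0.2]
gripper_width: 40.0
gripper_force: 24.9
```

Scaled: 8 mm is 0.16, 6 mm is 0.12.

```bash
echo '0,0,0.16,0,0,0
0,0,0.12,0,0,0
0,0,0.08,0,0,0
0,0,0,0,0,0' > mv.in && python3 drive.py mv.in |sed -n 2,4p; echo '0,0,0.02,0,0,0
0,0,0.02,0,0,0
0,0,0,0,0,0' > mv.in && python3 drive.py mv.in |sed -n 2,4p
```

```text
ee_pos: [602.4, -49.2, 9.7]
ee_rot: [180.0, -0.0, -180.0]
force: [-0.2, 0.4, 0.1]
ee_pos: [602.8, -49.4, 8.2]
ee_rot: [180.0, 0.0, 180.0]
force: [-0.3, -0.7, -0.7]
```

Scaled: 1 mm is 0.02.

```bash
echo '0,0,0.02,0,0,0
0,0,0.02,0,0,0
0,0,0,0,0,0' > mv.in && python3 drive.py mv.in |sed -n 2,4p; echo '0,0,0.01,0,0,0
0,0,0,0,0,0
0,0,0,0,0,0' > mv.in && python3 drive.py mv.in |sed -n 2,4p
```

```text
ee_pos: [602.7, -49.5, 6.1]
ee_rot: [180.0, 0.0, 180.0]
force: [0.2, -0.3, 0.5]
ee_pos: [602.8, -49.4, 6.1]
ee_rot: [180.0, 0.0, 180.0]
force: [-1.8, 0.4, 5.7]
```

Scaled: -45 mm is -0.9, -44 mm is -0.88.

```bash
echo '0,0,0,0,0,0
0,0,0,0,0,0
0,0,0,0,0,0
0,0,0,0,0,0' > mv.in && python3 drive.py mv.in 58|sed -n '5,6p'; echo '0,0,-0.2,0,0,0
0,0,-0.6,0,0,0
0,0,-0.9,0,0,0
0,0,-0.9,0,0,0
0,0,-0.88,0,0,0
-0.4,-0.84,0,0,0,0
-0.4,-0.84,0,0,0,0
0,0,0,0,0,0' > mv.in && python3 drive.py mv.in 91|sed -n 2,3p; echo '0,0,0,0,0,0
0,0,0,0,0,0' > mv.in && python3 drive.py mv.in>/dev/null; python3 -c "
from h import *
snap('wrist','h1')"; echo '-0.4,-0.84,0,0,0,0
-0.4,-0.84,0,0,0,0
0,0,0,0,0,0
0,0,0,0,0,0
0,0,0,0,0,0' > mv.in && python3 drive.py mv.in|sed -n 2p;  python3 -c "
from h import *
m,f=snap('wrist','h2');g=load('h1')[1]
cv2.imwrite('pics/h12.png',np.vstack([g[:260],f[:260]]))"
```

```text
gripper_width: 58.0
gripper_force: 0.0
ee_pos: [644.6, -138.2, 180.5]
ee_rot: [-179.8, 0.2, 179.8]
ee_pos: [682.1, -215.8, 179.7]
```

View pics/h12.png

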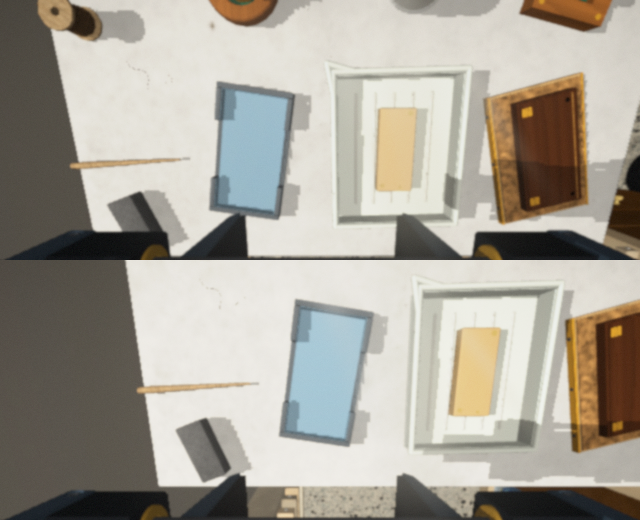

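The caul lies flat in the washing tray, at (396,149) in h1. The bare board is at (545,150) in h1, and the housing tray is at (326,113) in h2. Next is measuring the housing tray and the board.

```bash
python3 - <<'E'
from meas import *
O={}
for n,Hr,Br in (('h1',(203,72,105,155),(478,65,118,165)),('h2',(272,30,110,165),None)):
    m,f=load(n);H,S,V=hsv(f);g=roi(f,*Hr)
    blue=g&(H>90)&(H<125)&(S>60)&(V>110);c=big(blue);r=rect(m,c,6);print(n,'blue',r,rect(m,cv2.convexHull(c),6)[0])
    M=cv2.moments(c);O.setdefault('blue',[]).append((m,cv2.minAreaRect(c)[0]))
    out=g&((S>60)&(H>90)|(V<105));out=cv2.morphologyEx(out.astype(np.uint8),cv2.MORPH_OPEN,np.ones((3,3)));c=big(out);print('outer',rect(m,c,18),rect(m,c,9))
    O.setdefault('outer',[]).append((m,cv2.minAreaRect(c)[0]))
for k in O: print(k,tri(O[k]))
E
```

```text
h1 blue ((663.7362670898438, -249.9011688232422), (10.77923583984375, 8.697912216186523), 89.9970703125) (663.7361450195312, -249.9011993408203)
outer ((683.6624145507812, -236.793212890625), (29.29616355895996, 16.130891799926758), 89.99286651611328) ((686.75537109375, -239.62474060058594), (30.09027099609375, 16.568111419677734), 89.99290466308594)
h2 blue ((675.20458984375, -193.99905395507812), (0.0, 0.0), 0.0) (675.20458984375, -193.99905395507812)Traceback (most recent call last):
  File "<stdin>", line 7, in <module>
  File "meas.py", line 3, in big
    c,_=cv2.findContours(mask.astype(np.uint8),cv2.RETR_EXTERNAL,cv2.CHAIN_APPROX_NONE);return max(c,key=cv2.contourArea)
                                                                                               ~~~^^^^^^^^^^^^^^^^^^^^^^^
ValueError: max() iterable argument is empty
```

```bash
python3 - <<'E'
from meas import *
m,f=load('h2');a=cv2.cvtColor(f,cv2.COLOR_BGR2HSV)
for y in (80,113): print([tuple(int(v) for v in a[y,x]) for x in range(270,390,6)])
E
```

```text
[(19, 9, 235), (17, 8, 237), (21, 8, 235), (19, 9, 236), (96, 12, 103), (99, 59, 168), (100, 58, 167), (99, 51, 214), (99, 53, 213), (99, 51, 213), (100, 50, 213), (99, 48, 214), (100, 45, 212), (99, 43, 212), (98, 44, 211), (99, 50, 206), (99, 13, 137), (26, 11, 184), (27, 14, 187), (23, 11, 216)]
[(19, 9, 235), (20, 10, 234), (26, 8, 236), (50, 5, 158), (99, 54, 211), (99, 56, 214), (98, 55, 212), (99, 55, 214), (99, 53, 215), (99, 55, 216), (99, 55, 213), (99, 54, 213), (98, 51, 211), (98, 48, 211), (99, 43, 212), (85, 10, 156), (26, 8, 228), (26, 9, 230), (24, 11, 231), (26, 9, 228)]
```

The rows are not in the units I measure in: shifts go in shares of 50 mm and turns go in shares of 360 degrees. I convert before sending: 45 mm is 0.9.

```bash
python3 - <<'E'
from meas import *
O={}
for n,Hr in (('h1',(203,72,105,155)),('h2',(272,30,110,165))):
    m,f=load(n);H,S,V=hsv(f);g=roi(f,*Hr)
    c=big(g&(H>90)&(H<110)&(S>25));print(n,'blue',rect(m,c,6),rect(m,c,12))
    O.setdefault('blue',[]).append((m,cv2.minAreaRect(c)[0]))
    c=big(g&((H>60)&(H<130)|(V<165)));print('outer',rect(m,c,18),rect(m,c,9))
    O.setdefault('outer',[]).append((m,cv2.minAreaRect(c)[0]))
for k in O: print(k,tri(O[k]))
E
echo '0,0.9,0,0,0,0
0,0.9,0,0,0,0
0,0.9,0,0,0,0
0,0.9,0,0,0,0
0,0.9,0,0,0,0
0,0.9,0,0,0,0
0,0.9,0,0,0,0
0,0,0,0,0,0' > mv.in && python3 drive.py mv.in|sed -n 2p;echo '0,0,0,0,0,0
0,0,0,0,0,0' > mv.in && python3 drive.py mv.in|sed -n 2p;python3 -c "
from h import *
m,f=snap('wrist','d1');cv2.imwrite('pics/d1c.png',cv2.resize(f[60:180,250:410],None,fx=4,fy=4))"
```

```text
h1 blue ((608.8699951171875, -213.9760284423828), (76.30660247802734, 138.58323669433594), 81.14176177978516) ((608.184326171875, -212.55209350585938), (74.97579956054688, 136.1663360595703), 81.14176177978516)
outer ((616.3180541992188, -211.55422973632812), (84.27275085449219, 162.2319793701172), 81.28946685791016) ((617.585693359375, -213.7016143798828), (86.55702209472656, 166.6293487548828), 81.28947448730469)
h2 blue ((607.5506591796875, -212.46051025390625), (74.1838150024414, 137.80950927734375), 81.35218048095703) ((607.5869750976562, -212.5162811279297), (72.89009857177734, 135.40618896484375), 81.35218048095703)
outer ((607.4380493164062, -211.8867950439453), (81.62635803222656, 142.05026245117188), 81.3771743774414) ((607.3785400390625, -211.7845458984375), (83.83882904052734, 145.90049743652344), 81.37718200683594)
blue (array([ 604.2, -212.5,   11.2]), np.float64(0.34355377502951046))
outer (array([ 606. , -210.2,   29.9]), np.float64(2.9977591030802864))
ee_pos: [681.4, 104.8, 180.2]
ee_pos: [682.3, 97.1, 180.0]
```

View pics/d1c.png

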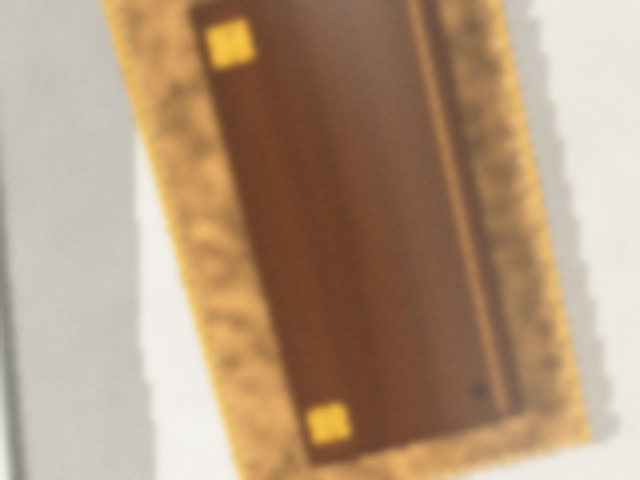

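```bash
python3 - <<'E'
from meas import *
m,f=load('d1')
P=lambda x,y,z:plane(m,(250+x/4,60+y/4),z)[0]
L1,L2,R1,R2=[P(*p,24) for p in ((195,10),(312,467),(440,0),(523,410))]
C=[P(*p,26) for p in ((232,44),(327,423))]
print(L1,L2,R1,R2,C)
t=np.radians(14.7);u=np.array([np.cos(t),np.sin(t),0]);v=np.array([-u[1],u[0],0])
print('along ends bottom-62:',[(p@u)-62 for p in (L2,R2)],'catch mid',(C[0]+C[1])@u/2)
print('across',[p@v for p in (L1,L2,R1,R2)])
a=(np.mean([(L1+L2)@v/2,(R1+R2)@v/2]));b=np.mean([L2@u-62,R2@u-62]);c=a*v+b*u;print('centre',c)
H,S,V=hsv(f);mk=roi(f,270,20,140,165)&(H<13)&(S>70)&(V<150);k=big(cv2.morphologyEx(mk.astype(np.uint8),cv2.MORPH_CLOSE,np.ones((7,7))));print(rect(m,k,24))
# height from h1: catches
m2,g=load('h1');H,S,V=hsv(g)
n,_,s,ce=cv2.connectedComponentsWithStats((roi(g,515,90,35,130)&(V>190)&(S>130)).astype(np.uint8))
cc=[ce[i] for i in range(1,n) if s[i,4]>30];print(cc)
px=[(250+232/4,60+44/4),(250+327/4,60+423/4)]
for a,b in zip(sorted(cc,key=lambda q:q[1]),px): print(tri([(m2,a),(m,b)]))
print(tool((606,117,19)))
E
```

```text
[554.4  75.1  24. ] [671.9 105.4  24. ] [552.1 137.   24. ] [656.  163.3  24. ] [array([562.7,  84.4,  26. ]), array([659.3, 109.4,  26. ])]
along ends bottom-62: [np.float64(614.6494884156241), np.float64(613.9412877697187)] catch mid 615.5801962523631
across [np.float64(-68.0625576796487), np.float64(-68.5167608709351), np.float64(-7.560777794630354), np.float64(-8.458008867178336)]
centre [603.9 119.    0. ]
((604.6625366210938, 118.21099853515625), (122.23724365234375, 60.49414825439453), 15.06186294555664)
[array([527.6,  93.5]), array([526.8, 112.1])]
(array([552.3,  84.9,  17.7]), np.float64(9.158624802366369))
(array([609.5,  95.7,  35.2]), np.float64(49.575671140882264))
[ 76.5  20.4 160.9]
```

Scaled: -7.5 degrees / 360 = -0.0208.

```bash
echo '0,0,0,0,0,-0.0208
0,0,0,0,0,-0.0208
0,0,0,0,0,0' > mv.in && python3 drive.py mv.in |sed -n 2,3p; python3 - <<'E'
from h import *
a,b=load('h1')[0],load('d1')[0]
print(tri([(a,(529.5,112.5)),(b,(308,71))]),tri([(a,(534.5,201)),(b,(331.75,165.75))]))
print(tool((604.5,118.5,14.5)))
E
```

```text
ee_pos: [682.8, 95.9, 179.8]
ee_rot: [-180.0, -0.0, -165.2]
(array([562.9,  84.6,  28.7]), np.float64(0.17916167881085848)) (array([659.1, 109.5,  25.9]), np.float64(0.19199353878331143))
[ 69.9  41.9 165.3]
```

Board top measures about 26–28 mm, as expected. Descending in stages.

Scaled: 40 mm is 0.8, 35 mm is 0.7.

```bash
echo '0.7,0.42,0,0,0,0
0.7,0.42,0,0,0,0
0,0,0.8,0,0,0
0,0,0.8,0,0,0
0,0,0.8,0,0,0
0,0,0.3,0,0,0
0,0,0,0,0,0
0,0,0,0,0,0' > mv.in && python3 drive.py mv.in |sed -n 2,3p; python3 -c "
from h import *
print(tool((604.5,118.5,14.5)))"
```

```text
ee_pos: [605.0, 119.5, 45.3]
ee_rot: [-180.0, 0.1, -165.2]
[ 0.8 -0.8 30.8]
```

Scaled: 15 mm is 0.3, 9 mm is 0.18.

```bash
echo '0.01,-0.01,0.3,0,0,0
0,0,0.18,0,0,0
0,0,0.08,0,0,0
0,0,0.046,0,0,0
0,0,0,0,0,0
0,0,0,0,0,0' > mv.in && python3 drive.py mv.in |sed -n 2,4p; echo '0,0,0,0,0,0
0,0,0,0,0,0
0,0,0,0,0,0
0,0,0,0,0,0
0,0,0,0,0,0
0,0,0,0,0,0' > mv.in && python3 drive.py mv.in 0 25
```

```text
ee_pos: [604.3, 119.5, 14.9]
ee_rot: [180.0, 0.1, -165.0]
force: [-0.3, 1.3, 0.0]
time_s: 31.6
ee_pos: [604.0, 119.4, 14.5]
ee_rot: [-180.0, 0.0, -165.0]
force: [-0.5, -0.3, 1.8]
gripper_width: 61.9
gripper_force: 25.0
```

Scaled: -20 mm is -0.4, -15 mm is -0.3, 7.6 degrees / 360 = 0.0211.

```bash
echo '0,0,-0.12,0,0,0
0,0,-0.3,0,0,0
0,0,-0.4,0,0,0
0,0,-0.28,0,0,0
0,0,0,0,0,0.0222
0,0,0,0,0,0.0222
0,0,0,0,0,0.0211
0,0,0,0,0,0' > mv.in && python3 drive.py mv.in |sed -n 2,6p; echo '-0.07,-0.44,0,0,0,0
-0.152,-0.936,0,0,0,0
-0.152,-0.936,0,0,0,0
-0.152,-0.936,0,0,0,0
-0.152,-0.936,0,0,0,0
-0.152,-0.936,0,0,0,0
-0.152,-0.936,0,0,0,0
-0.076,-0.48,0,0,0,0' > mv.in && python3 drive.py mv.in|sed -n 2,6p; echo '0,0,0,0,0,0
0,0,0,0,0,0' > mv.in && python3 drive.py mv.in >/dev/null; python3 -c "
from h import *
print(tool((607.5,-212.1,8.5)),env.state()['ee_rot'],env.state()['gripper_width'])
f=env.grab_frame('top');g=env.grab_frame('wrist');cv2.imwrite('pics/p1.png',np.vstack([cv2.resize(f[110:260,180:460],(640,343)),g[60:300]]))"
```

```text
ee_pos: [603.9, 119.4, 69.7]
ee_rot: [180.0, 0.0, 171.4]
force: [-0.2, -0.5, -1.1]
gripper_width: 61.7
gripper_force: 25.0
ee_pos: [607.0, -215.6, 69.5]
ee_rot: [-179.9, 0.0, 171.4]
force: [-0.3, 1.6, -0.3]
gripper_width: 61.9
gripper_force: 25.0
[-0.7 -0.3 60.7] [180.   -0.  171.4] 61.84092255584895
```

View pics/p1.png

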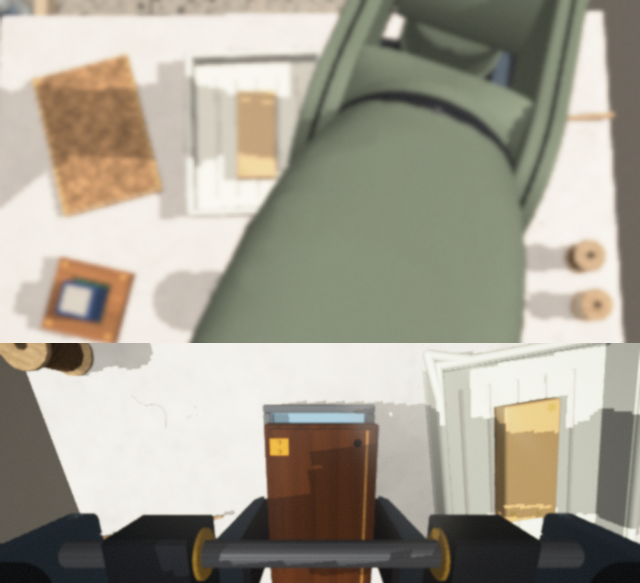

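The top half shows the base empty of the board. In the lower half the held board (columns 265–377) is aligned over the housing tray, whose near wall spans columns 264–375. Lowering.

Scaled: 20 mm is 0.4, 15 mm is 0.3.

```bash
echo '-0.01,0,0.4,0,0,0
0,0,0.3,0,0,0
0,0,0.1,0,0,0
0,0,0,0,0,0
0,0,0,0,0,0' > mv.in && python3 drive.py mv.in|sed -n 2,4p; python3 -c "
from h import *
print(tool((607.5,-212.1,8.5)))";  echo '0,0,0.1,0,0,0
0,0,0.1,0,0,0
0,0,0.06,0,0,0
0,0,0,0,0,0' > mv.in && python3 drive.py mv.in|sed -n 2,4p
```

```text
ee_pos: [608.3, -211.2, 30.0]
ee_rot: [-180.0, 0.1, 171.4]
force: [-0.1, 0.5, -0.7]
[ 0.7 -1.1 21.5]
ee_pos: [607.3, -211.6, 15.7]
ee_rot: [180.0, -0.1, 171.4]
force: [0.3, 1.2, -0.8]
```

Scaled: 3 mm is 0.06, 2 mm is 0.04.

```bash
echo '0,0,0.06,0,0,0
0,0,0.04,0,0,0
0,0,0.02,0,0,0
0,0,0,0,0,0' > mv.in && python3 drive.py mv.in|sed -n 2,4p;  echo '0,0,0.012,0,0,0
0,0,0.012,0,0,0
0,0,0,0,0,0' > mv.in && python3 drive.py mv.in|sed -n 2,4p
```

```text
ee_pos: [607.6, -211.7, 10.1]
ee_rot: [180.0, -0.0, 171.4]
force: [0.2, -0.3, -0.9]
ee_pos: [607.7, -211.7, 9.1]
ee_rot: [180.0, -0.0, 171.4]
force: [-0.1, -0.1, -0.7]
```

Scaled: 0.5 mm is 0.01, 0.4 mm is 0.008.

```bash
echo '0,0,0.01,0,0,0
0,0,0.01,0,0,0
0,0,0.008,0,0,0
0,0,0,0,0,0' > mv.in && python3 drive.py mv.in|sed -n 2,4p
```

```text
ee_pos: [607.8, -211.7, 8.4]
ee_rot: [-180.0, 0.0, 171.4]
force: [-1.9, 0.4, 5.1]
```

Seated. Releasing, retreating and checking.

```bash
echo '0,0,0,0,0,0
0,0,0,0,0,0
0,0,0,0,0,0
0,0,0,0,0,0' > mv.in && python3 drive.py mv.in 80|sed -n '5,6p'; echo '0,0,-0.1,0,0,0
0,0,-0.4,0,0,0
0,0,-0.9,0,0,0
0,0,-0.9,0,0,0
0,0,-0.9,0,0,0
-0.6,0.5,0,0,0,0
-0.6,0.5,0,0,0,0
-0.4,0.5,0,0,0,0' > mv.in && python3 drive.py mv.in|sed -n 2,3p; echo '0,0,0,0,0,0
0,0,0,0,0,0' > mv.in && python3 drive.py mv.in>/dev/null; python3 -c "
from h import *
m,f=snap('wrist','z1');g=env.grab_frame('scene')
cv2.imwrite('pics/z.png',np.vstack([f[:280],g[120:360]]))"
```

```text
gripper_width: 79.8
gripper_force: 0.0
ee_pos: [699.8, -149.2, 168.7]
ee_rot: [180.0, 0.1, 171.3]
```

View pics/z.png

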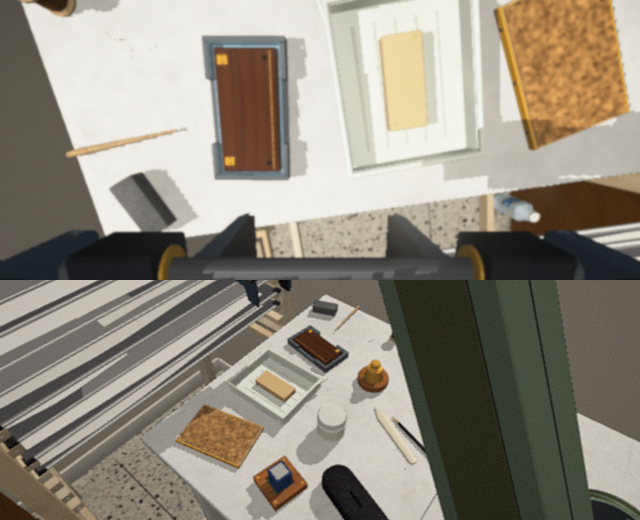

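The board lies centred between the housing tray walls at (247,110), and the caul is flat in the washing tray at (404,80). The lower view shows both weights upright in their stands and the jar where it was.

```bash
python3 -c "
from workcell import env
print(env.job_done())"
```

```text
the job is handed in; nothing more can be done
None
```

I took the stack apart in the order you gave and handed the job in at about 35 s of the 112 s limit: both weights are upright in their stands, the caul is flat in the washing tray and the book board is flat in its housing tray. The jar and spool were left alone; the hand-in gave no verdict.

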